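# Unpin an air valve, park the pin and open the valve to its set point

### The arm

A 6-joint arm with a two-finger parallel gripper is mounted at the origin on the work surface. World frame = base frame: x ahead of the robot, y to its left, z up, the work surface at z = 0. Lengths are in m, angles in rad, forces in N, time in s.
With the tool pointing down it reaches from about 0.4 to 0.925 m from the base axis. Payload 3.4 kg.
Tool frame: the origin (TCP) lies at the very end of the fingers, on their centre line; the grasp point (between the pads) lies 19 mm behind it; z points along the fingers, y is the line along which they close (so a half turn about z gives the same grasp; the last joint's range is limited). The gripper opens to 85 mm and grips with 20 to 120 N. Pads are 22 mm wide; open, the fingers measure 114 mm over their backs; the gripper's body (76 mm by 85 mm) begins 54 mm behind the grasp point. The pads swing forward as they close: fully open they stand 13 mm farther back than shut.
Start: joints at [-1.385, 0.307, 1.506, -0, 1.328, -0.073], TCP at [0.147, -0.556, 0.231] pointing down, gripper open.
Joint ranges: [-3.12, 3.12], [-1.05, 2.28], [0.14, 2.33], [-1.42, 4.57], [0.1, 2.73], [-2.68, 2.68]. Speed limits (rad/s): [2.57, 2.57, 3.14, 3.14, 3.14, 3.14].

### API

Orientations are given as a rotation vector (axis times angle).
In Python, from plant import env gives the robot as it stands.
- The arm moves only by the tool carry_out, never from a script. Its argument "motion" is a list of rows, each a list of 4 numbers: the shift along the tool's x, y, z each as a share of 25 mm, from -1 to 1, then the turn about the tool's z as a share of 5 degrees, from -1 to 1. In form: [[dx, dy, dz, turn], ...]. A call has 1 to 20 rows; each row shifts and turns the commanded pose from where the row before left it, along the tool's axes as they then stand; what a row does not reach is not made up. A row lasts 1/12 s, in which the tool goes at most 41.7 mm and 7.16 degrees, less where a joint would pass 70% of its speed; a pose out of reach is approached as far as the arm can. A call with a number of a shift or a turn outside -1 to 1 is refused whole. A call with a gripper value outside its range is refused whole. "gripper" is the closure, from 0 (fully open) to 1 (shut), set as the call begins (left out, the last holds). The fingers move at their own pace and stop on an object; "newtons" is the grip in N (left out, the last holds). Time passes only in rows, so rows that do not move let the fingers close. It gives the time, the measured TCP pose, the force, the opening and the grip force at its end, in the units of the state.
- env.read_state(): the state, without advancing time (a new reading comes with each control period).
- env.get_image(name): name is "side" or "top"; returns a dict with "img" (400x640x3 uint8, red, green, blue), "fx", "fy", "cx", "cy" (pixels), "k1" (the pictures are not rectified: a ray, as slopes to the right and down, at radius r is drawn at 1 + k1 r^2 times it, then the intrinsics apply), "rvec" (rotation vector, rad) and "tvec" (3), from world to camera coordinates, as OpenCV has them. Camera axes: x right, y down, z forward; pixel columns grow to the right and rows downward; lengths in m; the calibration is good to about 2 mm. A picture is of the moment at which its call begins. There is no depth.
- env.finish_job(): hands the job in; it is judged then, once.
The state is a dict: "clock": time; "joint_pos": joint angles; "qd": joint speeds; "effort": joint torques, N m; "eef_pos": TCP position; "tool_rot": TCP orientation; "wrist_force": force on the tool from outside, world axes, zero at the start; "torque": the same for the moment, N m; "finger_gap": opening from 0.0 (shut) to 1.0 (fully open); "gripper_force": force on a finger pad.
Only numpy, scipy, OpenCV 4.12 (cv2) and the standard library are available. Lean on these libraries where they do the work, as an engineer would, in place of code of your own. Each camera call takes 0.05 s, during which the arm holds its last target. There are 200 camera calls.

### The job

The air valve is locked shut by the steel pin standing through its lever: draw that pin out and park it in the one empty side notch of the pin stand, its neck slid in fully home and its collar sitting flat on the notched plate. Then turn the lever until it lies squarely over the set-point pointer, without shifting the pointer. Leave the two parked spare pins and the other things on the worktop as they are.

Things in the scene. Friction and masses are not known exactly. Their poses are not given: they have to be found in the camera images.
- pin: Locking pin, plain steel, upright through the 16 mm bores of lever and quadrant plate, collar on the lever's eye; must rise 50 mm to come out. Origin: centre of the collar's underside, z up. Head 18 mm diameter, z +4 to +34 mm; collar 24 mm diameter, z 0 to +4; neck 8 mm diameter, z -10 to 0; shank 14 mm diameter, z -50 to -10, last 7 mm tapered. Neck fits the notches, shank does not.
- pin_tip (a point): Lower end of the locking pin's shank, on its axis, 50 mm below the collar's underside.
- spare1: Spare pin hanging in one notch of the stand, collar on the plate; same shape and origin as the locking pin.
- spare2: Spare pin hanging in another notch of the stand, the same as spare1.
- valve: Brass ball valve, pipe along its y (195 mm), on a fixed 120 x 130 mm foot. Origin on the worktop under the lever's axis, z up. The shut lever points along its -x. Steel quadrant plate, z 62 to 70 mm, out to 107 mm from the axis, spreads from -x round to -y. A pressure gauge stands at (-5, 88) mm, 48 mm wide, top at z 149 mm.
- lever (a joint): Angle of the valve's lever in rad: 0 shut (pointing to the valve's -x), growing anticlockwise seen from above (towards the valve's -y) to 1.5. It turns stiffly (0.25 N m) and stays where it is left.
- lever_grip (a point): Top centre of the lever's black grip, 140 mm from the lever's axis, z 98 mm; its -x points outwards. Grip 50 mm long (115 to 165 mm from the axis), 24 mm wide, z 78 to 98 mm. Inwards of it is the 30 mm wide eye for the pin, z 74 to 88 mm, 90 mm from the axis: fingers low on the pin must stand across the lever, not along it.
- bore (a point): Axis of the locking bore at the height of the lever's top (z 88 mm), fixed to the valve 90 mm from the lever's axis. The lever's eye is z 74 to 88 mm, the quadrant plate z 62 to 70 mm.
- pointer (a joint): Angle of the set-point pointer in rad, same zero and sense as the lever's; stiff friction holds it.
- pointer_mark (a point): Top centre of the dark T-shaped set-point pointer's cross-piece (32 mm wide, 20 mm long), 98 mm from the lever's axis at z 73 mm, lying flat on the quadrant plate; its -x axis points outwards. The lever passes above it; when set, the lever lies centred over it.
- stand: Pin stand, fixed: foot 100 x 170 mm, 10 mm thick; 4 mm aluminium plate (z 71 to 75 mm) on an upright at its +x side. Origin on the worktop under its middle. Three notches at y -45, 0, +45 mm, 11 mm wide, open to its -x: blind end at x 0, straight to x -30, then round tips (17 mm radius) flaring to x -47. A parked pin's axis is at x -4 mm, collar underside at z 75 mm.
- pad: Thin black rubber pad (24 mm diameter, 3 mm thick) on the stand's foot straight below the empty notch: a pin fully home there has its axis over the pad's centre. Origin at the centre of its underside, z 10 mm.
- ramekin: Glass ramekin, bystander, 72 mm across, 42 mm tall, origin under its centre.
- drawer_knob: Black drawer knob, bystander, 34 mm across, 30 mm tall, origin under its centre.
- castor: Green plastic castor on a steel fork, bystander, about 80 x 34 mm, 63 mm tall, origin under its wheel.
- level: Aluminium level, bystander, 260 mm long (its y), 22 mm wide, 45 mm tall, origin under its centre.
Things that resemble listed ones, but are neither listed nor needed, are in the scene too. Leave any red look-alike of the pin alone.

How it is judged:
On the way, in this order (a step that is already met when the one before it is completed fails the run):
1. the pin is drawn up clear of the lever (height (world z) of pin_tip above 0.09 m), for 0.1 s.
2. the pin is parked fully home in the empty notch, collar on the plate (horizontal distance between pin and pad below 0.006 m and height (world z) of pin between 0.071 and 0.079 m and angle between pin's own z axis and vertical below 0.12 rad), for 0.2 s.
3. the lever lies over the set-point pointer (angle between the x axis of lever_grip and the x axis of pointer_mark, either way round below 0.09 rad), for 0.2 s.
At the end, for the whole second after the job is handed in: The pin is at rest in the empty notch: axis within 6 mm of its home point over the pad, collar underside 71 to 79 mm high (plate top 75), upright within 0.12 rad. The lever is at rest within 0.09 rad (5 degrees) of the pointer's direction (all of step 2 and angle between the x axis of lever_grip and the x axis of pointer_mark, either way round below 0.09 rad and linear speed of pin below 0.02 m/s and velocity of joint lever between -0.05 and 0.05 rad/s); the robot touches nothing.
It fails at once if the set-point pointer is shifted (more than 6 mm at its mark) (distance of pointer_mark from where it was at the start of the episode above 0.006 m).
It fails at once if a spare pin is disturbed (moved more than 12 mm) (distance of any of spare1, spare2 from where it was at the start of the episode above 0.012 m).
It fails at once if a bystander (ramekin, drawer knob, castor, level) is moved more than 20 mm (distance of any of ramekin, drawer_knob, castor, level from where it was at the start of the episode above 0.02 m).
It also fails if it takes over 54 s, if anything falls off the work surface, if the arm or the gripper's body presses on something with over 40 N, if the wrist force passes 120 N, or if a joint passes its speed limit or range.

## Working session

There is one attempt and no reset: what is moved stays moved. The work goes in short steps, Python scripts to look and compute and a tool call to move; the robot and the scene stay as the last step left them, time stands still between calls to the robot, and variables do not carry over. Pictures are saved under pics/ and viewed, at most 10 in all, crops included, and the job is handed in when it is done.

Besides the shell and the picture viewer there is one more tool, called after "Emit:" as name([rows], argument=value, ...), one row to a line, values as JSON. carry_out: Moves the arm, as the interface text tells. Shift numbers are shares of 25 mm and turn numbers shares of 5 degrees, none past 1 either way. Its arguments: {"type":"object","properties":{"motion":{"type":"array"},"gripper":{"type":"number"},"newtons":{"type":"number"}},"required":["motion"]}

```bash
mkdir -p pics; cat > h.py <<'E'
import numpy as np, cv2
from scipy.spatial.transform import Rotation as R
from plant import env
def grab(n,f):
    d=env.get_image(n); cv2.imwrite(f'pics/{f}.png',d['img'][:,:,::-1]); np.savez(f'pics/{f}.npz',**d); return d
def load(f): return dict(np.load(f'pics/{f}.npz'))
def ray(d,u,v):
    K=np.array([[d['fx'],0,d['cx']],[0,d['fy'],d['cy']],[0,0,1]],float)
    x,y=cv2.undistortPoints(np.array([[[u,v]]],float),K,np.array([float(d['k1']),0,0,0]))[0,0]
    M=R.from_rotvec(d['rvec']).as_matrix(); return -M.T@d['tvec'], M.T@np.array([x,y,1])
def onz(d,u,v,z):
    c,r=ray(d,u,v); return c+r*(z-c[2])/r[2]
def tri(a,pa,b,pb):
    c1,r1=ray(a,*pa);c2,r2=ray(b,*pb)
    s=np.linalg.lstsq(np.stack([r1,-r2],1),c2-c1,rcond=None)[0]
    p,q=c1+s[0]*r1,c2+s[1]*r2; return (p+q)/2,np.linalg.norm(p-q)
def proj(d,P):
    K=np.array([[d['fx'],0,d['cx']],[0,d['fy'],d['cy']],[0,0,1]],float)
    return cv2.projectPoints(np.array(P,float).reshape(-1,3),d['rvec'],d['tvec'],K,np.array([float(d['k1']),0,0,0]))[0][:,0]
E
python3 - <<'E'
from h import *
np.set_printoptions(precision=3,suppress=True)
for n in('top','side'):
    d=grab(n,n+'0'); print(n,d['fx'],d['k1'],-R.from_rotvec(d['rvec']).as_matrix().T@d['tvec'])
print(env.read_state())
E
```

```text
top 377.6832078727731 -0.03750422973900601 [0.49  0.039 0.857]
side 465.55402948697923 -0.007103553404347075 [0.326 0.702 0.873]
{'clock': 0.1, 'joint_pos': array([-1.386,  0.308,  1.508, -0.   ,  1.328, -0.073]), 'qd': array([ 0.   , -0.001,  0.001,  0.001, -0.   ,  0.   ]), 'effort': array([  0.   , -45.853, -25.261,  -0.   ,   0.006,  -0.   ]), 'eef_pos': array([ 0.147, -0.555,  0.23 ]), 'tool_rot': array([-3.113, -0.405,  0.   ]), 'wrist_force': array([-0.153, -0.086, -0.487]), 'torque': array([-0.06 , -0.023,  0.03 ]), 'gripper_force': 0.0, 'finger_gap': 0.9965268659718354}
```

View pics/top0.png

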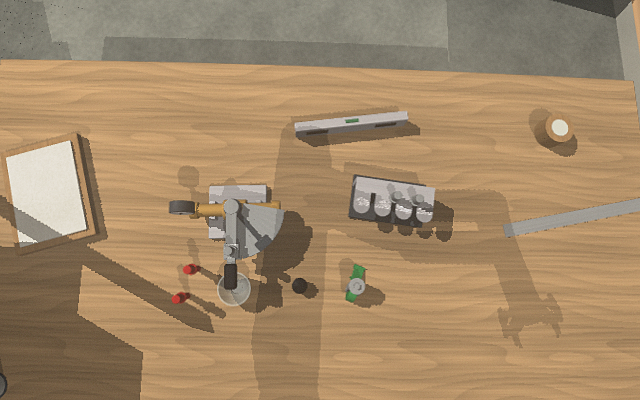

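View pics/side0.png

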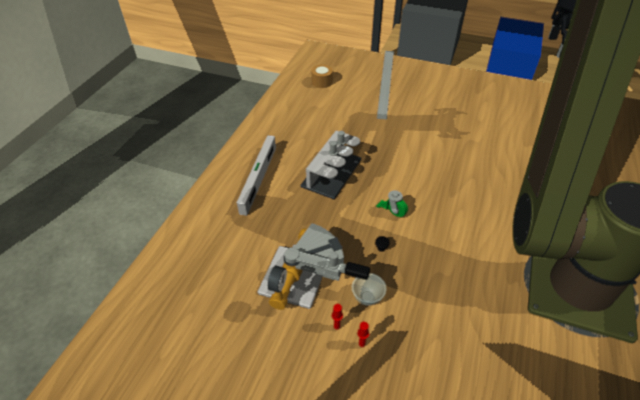

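The top view shows the valve axis near (232,206), with the lever pointing down to the grip at (231,276) and the pin near (231,250). The stand is at (392,202), the ramekin is under the grip at (234,289), and the red look-alikes are at (190,269) and (180,298). In the side view the valve is at about (300,265) and the stand at (333,163). I'll zoom in.

```bash
python3 - <<'E'
from h import *
a=load('top0')['img'][:,:,::-1];b=load('side0')['img'][:,:,::-1]
def c(i,u,v,w,h,s=5): return cv2.resize(i[v:v+h,u:u+w],None,fx=s,fy=s,interpolation=cv2.INTER_CUBIC)
A=np.hstack([c(a,200,175,80,120),c(a,345,165,80,120)]);cv2.imwrite('pics/c1.png',A)
A=np.hstack([c(b,258,215,80,80),c(b,295,125,80,80)]);B=c(b,330,215,80,40)
cv2.imwrite('pics/c2.png',np.vstack([A,np.hstack([B,c(a,395,170,80,40)])]))
d=load('top0'); np.set_printoptions(precision=3,suppress=True)
for p in [(232,206),(231,250),(231,276),(392,202)]: print(p,onz(d,*p,.09))
E
```

```text
(232, 206) [0.592 0.188 0.09 ]
(231, 250) [0.503 0.185 0.09 ]
(231, 276) [0.451 0.182 0.09 ]
(392, 202) [ 0.608 -0.141  0.09 ]
```

View pics/c1.png

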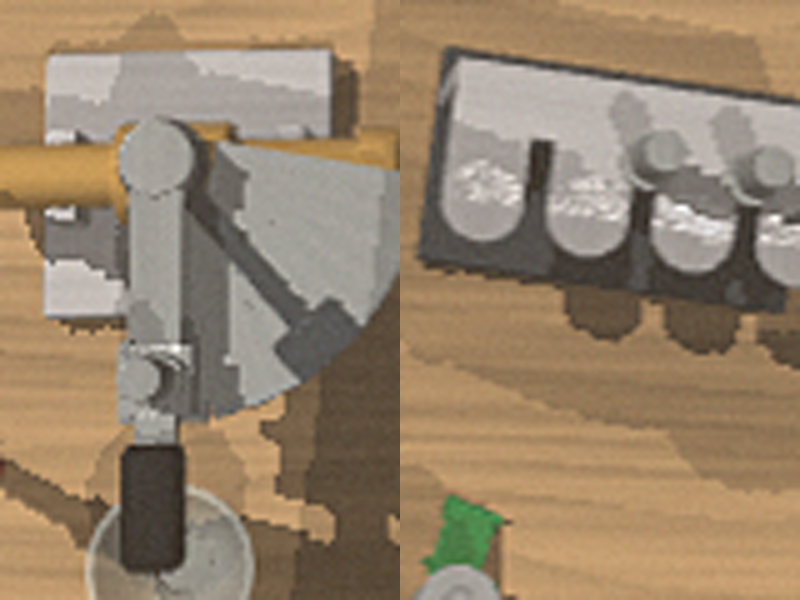

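View pics/c2.png

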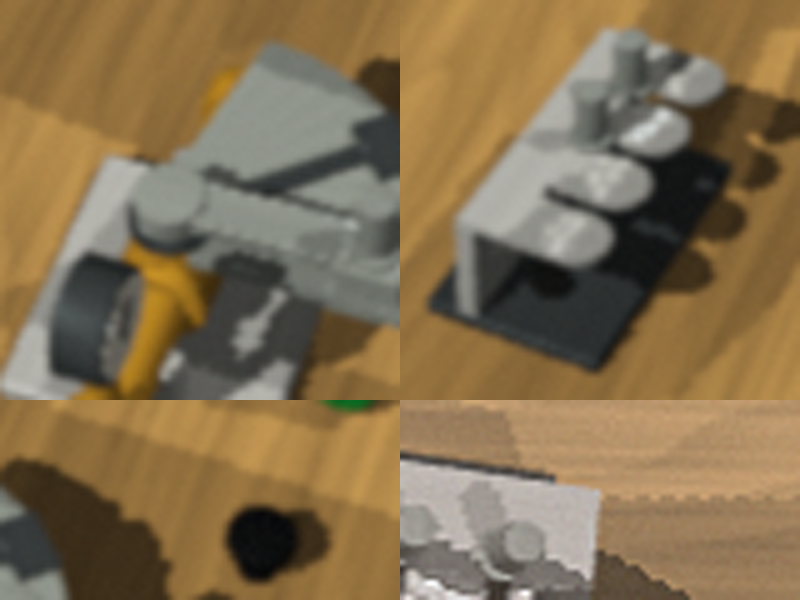

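The first crop shows the empty notch as the leftmost one, with its blind end at top (373,193.6). Spare heads are at top (397.6,195.4) and (419.6,198.2), pin head at (228.6,251), and hub at (231.4,206.4). The pointer's cross-piece is at about (264,242.5). The second crop puts the spare heads at side (333,142.6) and (341.2,133), and the pin head at about (334,257). Now I'll triangulate.

```bash
python3 - <<'E'
from h import *
np.set_printoptions(precision=4,suppress=True)
a,b=load('top0'),load('side0')
for n,p,q in [('hub',(231.4,206.4),(291.6,253)),('pinhead',(228.6,251),(334.4,256.6)),('sp1',(397.6,195.4),(333,142.6)),('sp2',(419.6,198.2),(341.2,133)),('notchend',(373,193.6),(324.7,162.5))]: print(n,*tri(a,p,b,q))
print('pinhead on .122',onz(a,228.6,251,.122),onz(b,334.4,256.6,.122))
print('spares .109',onz(a,397.6,195.4,.109),onz(b,333,142.6,.109),onz(a,419.6,198.2,.109),onz(b,341.2,133,.109))
print('notch .075',onz(a,373,193.6,.075))
print('ptr .073',onz(a,264,242.5,.073)); 
# grip mask, top
g=cv2.cvtColor(a['img'],cv2.COLOR_RGB2GRAY)[255:300,215:250]
m=(g<70).astype(np.uint8); n,l,s,c=cv2.connectedComponentsWithStats(m)
k=1+np.argmax(s[1:,4]); print('grip px',s[k],c[k]+[215,255],cv2.minAreaRect(np.argwhere(l==k)[:,::-1].astype(np.float32)))
print('grip .098',onz(a,*(c[k]+[215,255]),.098))
def c_(i,u,v,w,h,s=8): return cv2.resize(i[v:v+h,u:u+w,::-1],None,fx=s,fy=s,interpolation=cv2.INTER_CUBIC)
cv2.imwrite('pics/c3.png',np.vstack([np.hstack([c_(b['img'],310,235,45,36),c_(a['img'],215,228,45,36)]),np.hstack([c_(a['img'],355,175,45,36),c_(b['img'],300,145,45,36)])]))
E
```

```text
hub [0.5905 0.1892 0.0883] 0.0010001762227400707
pinhead [0.4991 0.1847 0.1137] 0.002334784810222161
sp1 [ 0.6188 -0.1483  0.1085] 0.0005032905591825389
sp2 [ 0.6137 -0.1945  0.1054] 0.0024748447247688386
notchend [ 0.6259 -0.104   0.077 ] 0.0023225127060253754
pinhead on .122 [0.5001 0.1834 0.122 ] [0.4961 0.1902 0.122 ]
spares .109 [ 0.619  -0.1481  0.109 ] [ 0.6184 -0.1477  0.109 ] [ 0.6144 -0.1931  0.109 ] [ 0.6112 -0.1905  0.109 ]
notch .075 [ 0.6273 -0.1041  0.075 ]
ptr .073 [0.5198 0.1214 0.073 ]
grip px [  9   9  13  26 318] [230.0031 276.0409] ((15.0, 21.5), (25.0, 12.0), 90.0)
grip .098 [0.4518 0.1827 0.098 ]
```

View pics/c3.png

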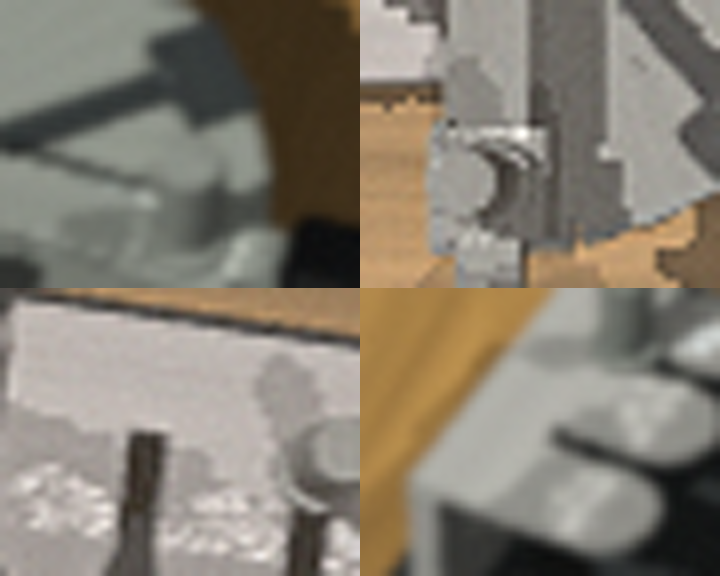

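Emit:
carry_out([
  [0, 0, 0, 0.8],
  [0, 0, 0, 0.8],
  [0, 0, 0, 0.8],
  [0.9, -0.7, 0, 0],
  [0.9, -0.7, 0, 0],
  [0.9, -0.7, 0, 0],
  [0.9, -0.7, 0, 0],
  [0.9, -0.7, 0, 0],
  [0.9, -0.7, 0, 0],
  [0.9, -0.7, 0, 0],
  [0.9, -0.7, 0, 0],
  [0.9, -0.7, 0, 0],
  [0.9, -0.7, 0, 0],
  [0.9, -0.7, 0, 0],
  [0.9, -0.7, 0, 0],
  [0.9, -0.7, 0, 0],
  [0.9, -0.7, 0, 0],
  [0.9, -0.7, 0, 0],
  [0.9, -0.7, 0, 0],
  [0, 0, 0, 0],
], gripper=0.3, newtons=60)

```text
clock: 1.77
eef_pos: [0.4963, -0.2552, 0.2309]
tool_rot: [-3.138, -0.083, -0.003]
wrist_force: [0.2, -0.6, 1.2]
finger_gap: 0.701
gripper_force: 0.0
```

```bash
cat >> h.py <<'E'
def go(x,y,z,yaw=None):
    s=env.read_state(); T=R.from_rotvec(s['tool_rot']); M=T.as_matrix(); w=np.degrees(np.arctan2(M[1,0],M[0,0]))
    print('t',s['clock'],'at',s['eef_pos'].round(4),'yaw',w.round(2),'tilt',np.degrees(np.arccos(-M[2,2])).round(2),'gap',round(s['finger_gap'],3),'F',s['wrist_force'].round(1),s['gripper_force'])
    print('units',(M.T@(np.array([x,y,z])-s['eef_pos'])/.025).round(2),'turn',None if yaw is None else round((w-yaw)/5,2))
E
python3 - <<'E'
from h import *
go(.5005,.1845,.16,2.7)
a=load('top0');p,q=onz(a,355+10/8,175+15/8,.075),onz(a,355+360/8,175+57/8,.075)
print('stand yaw from edge',np.degrees(np.arctan2(-(p-q)[0],(p-q)[1])))
E
```

```text
t 1.7667 at [ 0.4963 -0.2552  0.2309] yaw 3.04 tilt 0.17 gap 0.701 F [ 0.2 -0.6  1.2] 0.0
units [  1.09 -17.55   2.87] turn 0.07
stand yaw from edge -5.395448327769358
```

Emit:
carry_out([
  [0.06, -0.97, 0, 0.07],
  [0.06, -0.97, 0, 0],
  [0.06, -0.97, 0, 0],
  [0.06, -0.97, 0, 0],
  [0.06, -0.97, 0, 0],
  [0.06, -0.97, 0, 0],
  [0.06, -0.97, 0, 0],
  [0.06, -0.97, 0, 0],
  [0.06, -0.97, 0, 0],
  [0.06, -0.97, 0, 0],
  [0.06, -0.97, 0, 0],
  [0.06, -0.97, 0, 0],
  [0.06, -0.97, 0, 0],
  [0.06, -0.97, 0, 0],
  [0.06, -0.97, 0, 0],
  [0.06, -0.97, 0, 0.0],
  [0.06, -0.97, 0, 0],
  [0.06, -0.97, 0, 0],
  [0, 0, 0.9, 0],
  [0, 0, 0.9, 0],
])

```text
clock: 3.43
eef_pos: [0.502, 0.1802, 0.1869]
tool_rot: [-3.14, -0.072, -0.006]
wrist_force: [-0.3, 0.6, 0.2]
finger_gap: 0.704
gripper_force: 0.0
```

```bash
python3 - <<'E'
from h import *
go(.5005,.1845,.094,2.7)
b=grab('side','side1');a=grab('top','top1')
cv2.imwrite('pics/c4.png',np.hstack([cv2.resize(i['img'][v:v+80,u:u+80,::-1],None,fx=5,fy=5,interpolation=cv2.INTER_CUBIC) for i,u,v in((b,295,200),(a,195,205))]))
E
```

```text
t 3.4333 at [0.502  0.1802 0.1869] yaw 2.62 tilt 0.22 gap 0.704 F [-0.3  0.6  0.2] 0.0
units [-0.07 -0.17  3.72] turn -0.02
```

View pics/c4.png

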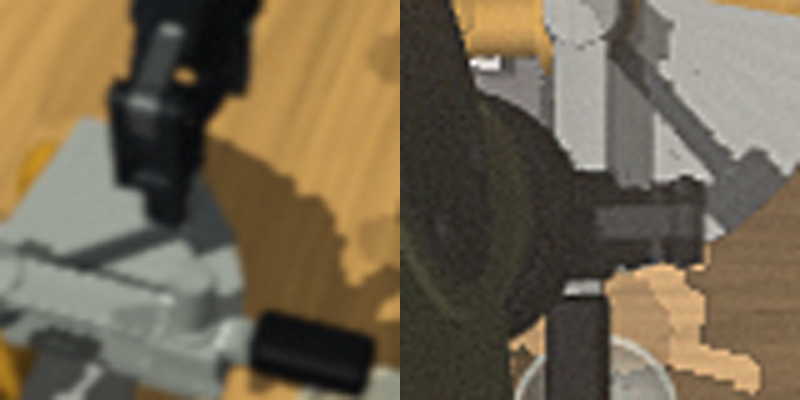

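The crop shows the fingers above the pin and across the lever. The pin head is at side (332,258). I'm going down.

Emit:
carry_out([
  [-0.07, -0.17, 0.7, 0],
  [0, 0, 0.7, 0],
  [0, 0, 0.7, 0],
  [0, 0, 0.7, 0],
  [0, 0, 0.6, 0],
  [0, 0, 0.3, 0],
  [0, 0, 0, 0],
  [0, 0, 0, 0],
])

```text
clock: 4.2
eef_pos: [0.4993, 0.1827, 0.0943]
tool_rot: [3.141, 0.067, 0.0]
wrist_force: [-0.8, 0.2, -0.6]
finger_gap: 0.703
gripper_force: 0.0
```

Emit:
carry_out([
  [0, 0, 0, 0],
  [0, 0, 0, 0],
  [0, 0, 0, 0],
  [0, 0, 0, 0],
  [0, 0, 0, 0],
  [0, 0, 0, 0],
  [0, 0, 0, 0],
  [0, 0, 0, 0],
], gripper=1, newtons=60)

```text
clock: 4.87
eef_pos: [0.4996, 0.1838, 0.0949]
tool_rot: [-3.139, -0.068, -0.003]
wrist_force: [-1.9, 2.1, 6.5]
finger_gap: 0.192
gripper_force: 58.4
```

```bash
python3 - <<'E'
from h import *
go(.5005,.1845,.094,2.7)
E
```

```text
t 4.8667 at [0.4996 0.1838 0.0949] yaw 2.47 tilt 0.14 gap 0.192 F [-1.9  2.1  6.5] 58.37729215621948
units [ 0.04 -0.03  0.04] turn -0.05
```

Emit:
carry_out([
  [0, 0, -0.2, 0],
  [0, 0, -0.4, 0],
  [0, 0, -0.4, 0],
  [0, 0, -0.4, 0],
  [0, 0, -0.4, 0],
  [0, 0, -0.4, 0],
  [0, 0, -0.4, 0],
  [0, 0, -0.4, 0],
  [0, 0, -0.4, 0],
  [0, 0, -0.4, 0],
  [0, 0, -0.4, 0],
  [0, 0, 0, 0],
])

```text
clock: 5.87
eef_pos: [0.5003, 0.1833, 0.2013]
tool_rot: [-3.14, -0.068, -0.006]
wrist_force: [0.2, 0.8, -1.5]
finger_gap: 0.185
gripper_force: 58.9
```

```bash
python3 - <<'E'
from h import *
np.set_printoptions(precision=4,suppress=True)
go(.553,-.0965,.19,-5.7)
b=grab('side','side2')
cv2.imwrite('pics/c5.png',cv2.resize(b['img'][180:290,270:370,::-1],None,fx=5,fy=5,interpolation=cv2.INTER_CUBIC))
E
```

```text
t 5.8667 at [0.5003 0.1833 0.2013] yaw 2.48 tilt 0.24 gap 0.185 F [ 0.2  0.8 -1.5] 58.947815895080566
units [ 1.62 11.27  0.45] turn 1.64
```

View pics/c5.png

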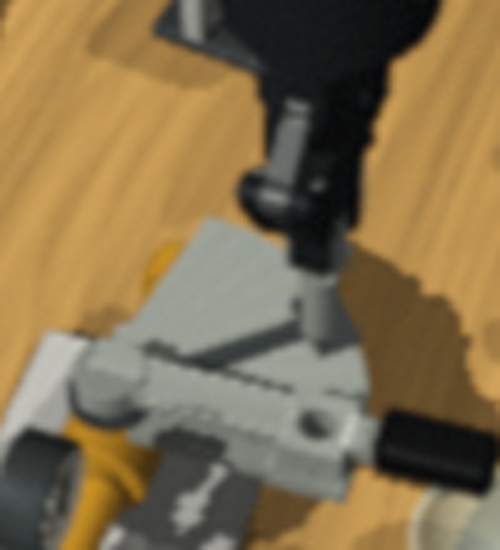

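The pin is drawn out. Its tip is at side (334,249.6) and the bore is open at (333.2,264.8). I'll check the hold before carrying it across.

```bash
python3 - <<'E'
from h import *
np.set_printoptions(precision=4,suppress=True)
b=load('side2')
print('bore',onz(b,333.2,264.8,.088),'tip pred',proj(b,[.5003,.1833,.1445]),proj(b,[.5003,.1833,.1545]))
E
```

```text
bore [0.4993 0.187  0.088 ] tip pred [[333.6688 246.4829]] [[333.7268 243.3552]]
```

Emit:
carry_out([
  [0, 0.5, 0, 0.4],
  [0.1, 0.8, 0, 0.4],
  [0.1, 0.8, 0, 0.4],
  [0.1, 0.8, 0, 0.4],
  [0.1, 0.8, 0, 0],
  [0.1, 0.8, 0, 0],
  [0.1, 0.8, 0, 0],
  [0.1, 0.8, 0, 0],
  [0.1, 0.8, 0, 0],
  [0.1, 0.8, 0, 0],
  [0.1, 0.8, 0, 0],
  [0.1, 0.8, 0, 0],
  [0.1, 0.8, 0, 0],
  [0.1, 0.8, 0, 0],
  [0, 0.4, 0, 0],
  [0, 0, 0, 0],
  [0, 0, 0, 0],
])

```text
clock: 7.33
eef_pos: [0.5093, -0.1012, 0.1982]
tool_rot: [-3.137, 0.155, 0.002]
wrist_force: [-0.2, -0.1, -0.8]
finger_gap: 0.194
gripper_force: 59.0
```

```bash
python3 - <<'E'
from h import *
go(.5535,-.0965,.087,-5.7)
E
```

```text
t 7.3333 at [ 0.5093 -0.1012  0.1982] yaw -5.65 tilt 0.1 gap 0.194 F [-0.2 -0.1 -0.8] 58.971492648124695
units [ 1.75 -0.36  4.45] turn 0.01
```

Emit:
carry_out([
  [0.45, -0.09, 0.6, 0],
  [0.45, -0.09, 0.6, 0],
  [0.45, -0.09, 0.6, 0],
  [0.4, -0.09, 0.6, 0],
  [0, 0, 0.6, 0],
  [0, 0, 0.6, 0],
  [0, 0, 0.5, 0],
  [0, 0, 0.4, 0],
  [0, 0, 0, 0],
  [0, 0, 0, 0],
])

```text
clock: 8.17
eef_pos: [0.554, -0.0954, 0.0859]
tool_rot: [-3.137, 0.15, 0.002]
wrist_force: [1.0, 0.3, -1.8]
finger_gap: 0.19
gripper_force: 59.0
```

```bash
python3 - <<'E'
from h import *
np.set_printoptions(precision=4,suppress=True)
go(.6233,-.1035,.085,-5.7)
b=grab('side','side3');a=grab('top','top3')
f=lambda i,u,v,w:cv2.resize(i['img'][v:v+100,u:u+w,::-1],None,fx=5,fy=5,interpolation=cv2.INTER_CUBIC)
cv2.imwrite('pics/c6.png',np.hstack([f(b,300,115,80),f(a,345,160,80)]))
E
```

```text
t 8.1667 at [ 0.554  -0.0954  0.0859] yaw -5.48 tilt 0.09 gap 0.19 F [ 1.   0.3 -1.8] 58.98792564868927
units [2.79 0.06 0.03] turn 0.04
```

View pics/c6.png

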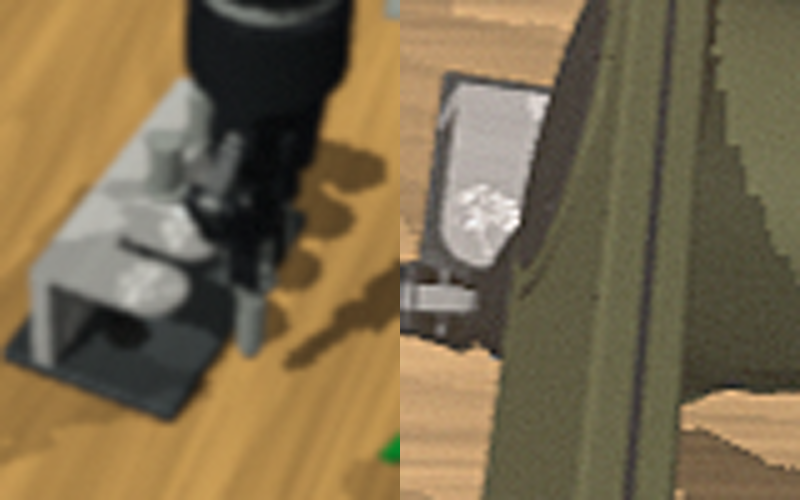

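The side crop shows the pin upright in front of the notch mouth, with the shank at about (350,178). I'm sliding it in while watching the force.

Emit:
carry_out([
  [0.2, 0, 0.02, 0.04],
  [0.2, 0.03, 0, 0],
  [0.2, 0, 0, 0],
  [0.2, 0.03, 0, 0],
  [0.2, 0, 0, 0],
  [0.2, 0, 0, 0],
  [0.2, 0, 0, 0],
  [0.2, 0, 0, 0],
  [0.2, 0, 0, 0],
  [0, 0, 0, 0],
])

```text
clock: 9.1
eef_pos: [0.6006, -0.1025, 0.0858]
tool_rot: [3.138, -0.157, 0.002]
wrist_force: [1.0, -0.3, -1.6]
finger_gap: 0.19
gripper_force: 59.0
```

```bash
python3 - <<'E'
from h import *
go(.6233,-.1035,.085,-5.7); print(env.read_state()['torque'].round(2))
E
```

```text
t 9.1 at [ 0.6006 -0.1025  0.0858] yaw -5.72 tilt 0.09 gap 0.19 F [ 1.  -0.3 -1.6] 58.9896422624588
units [ 0.91 -0.05  0.03] turn -0.0
[-0.01 -0.02 -0.05]
```

Emit:
carry_out([
  [0.2, -0.02, 0, 0],
  [0.2, -0.02, 0, 0],
  [0.2, 0, 0, 0],
  [0.15, 0, 0, 0],
  [0.1, 0, 0, 0],
  [0, 0, 0, 0],
])

```text
clock: 9.6
eef_pos: [0.6211, -0.1036, 0.0858]
tool_rot: [3.138, -0.157, 0.001]
wrist_force: [0.1, -0.4, -0.6]
finger_gap: 0.186
gripper_force: 59.0
```

```bash
python3 - <<'E'
from h import *
go(.6233,-.1035,.085,-5.7); print(env.read_state()['torque'].round(2))
E
```

```text
t 9.6 at [ 0.6211 -0.1036  0.0858] yaw -5.72 tilt 0.04 gap 0.186 F [ 0.1 -0.4 -0.6] 58.988866209983826
units [ 0.09 -0.01  0.03] turn -0.0
[ 0.05 -0.02  0.01]
```

Next I'll nudge it until it touches the blind end.

Emit:
carry_out([
  [0.1, 0, 0, 0],
  [0.06, 0, 0, 0],
  [0, 0, 0, 0],
])

```text
clock: 9.85
eef_pos: [0.6241, -0.1038, 0.0857]
tool_rot: [-3.138, 0.157, 0.001]
wrist_force: [-0.5, -0.1, -1.6]
finger_gap: 0.19
gripper_force: 59.0
```

Emit:
carry_out([
  [0.04, 0, 0, 0],
  [0.04, 0, 0, 0],
  [0, 0, 0, 0],
])

```text
clock: 10.1
eef_pos: [0.6246, -0.1038, 0.0856]
tool_rot: [-3.137, 0.157, 0.005]
wrist_force: [-4.1, 0.5, 0.4]
finger_gap: 0.192
gripper_force: 59.2
```

The blind end is at x = 0.6246, about 1 mm from the estimate. Now I'll lower until the collar meets the plate.

Emit:
carry_out([
  [-0.03, 0, 0.04, 0],
  [0, 0, 0.04, 0],
  [0, 0, 0.04, 0],
  [0, 0, 0, 0],
])

```text
clock: 10.43
eef_pos: [0.6246, -0.1037, 0.0823]
tool_rot: [-3.137, 0.157, 0.003]
wrist_force: [-4.5, -0.1, 0.3]
finger_gap: 0.189
gripper_force: 59.2
```

Emit:
carry_out([
  [0, 0, 0.04, 0],
  [0, 0, 0, 0],
])

```text
clock: 10.6
eef_pos: [0.6246, -0.1037, 0.082]
tool_rot: [-3.137, 0.157, 0.003]
wrist_force: [-5.6, -0.0, 3.5]
finger_gap: 0.186
gripper_force: 59.6
```

It is seated at z = 0.082, as predicted. I'll release with a small opening and lift off.

Emit:
carry_out([
  [0, 0, 0, 0],
  [0, 0, 0, 0],
  [0, 0, 0, 0],
  [0, 0, 0, 0],
  [0, 0, 0, 0],
], gripper=0.67)

```text
clock: 11.02
eef_pos: [0.6265, -0.1041, 0.082]
tool_rot: [3.137, -0.157, 0.003]
wrist_force: [1.0, -0.0, 0.4]
finger_gap: 0.331
gripper_force: 0.0
```

Emit:
carry_out([
  [0, 0, -0.2, 0],
  [0, 0, -0.4, 0],
  [0, 0, -0.6, 0],
  [0, 0, -0.8, 0],
  [0, 0, -0.8, 0],
  [0, 0, -0.8, 0],
  [0, 0, -0.8, 0],
])

```text
clock: 11.6
eef_pos: [0.6258, -0.104, 0.1939]
tool_rot: [3.137, -0.157, 0.002]
wrist_force: [-0.1, 0.4, -0.5]
finger_gap: 0.328
gripper_force: 0.0
```

```bash
python3 - <<'E'
from h import *
go(.4510,.1825,.18,2.7)
E
```

```text
t 11.6 at [ 0.6258 -0.104   0.1939] yaw -5.72 tilt 0.08 gap 0.328 F [-0.1  0.4 -0.5] 0.0
units [ -8.1  -10.71   0.54] turn -1.68
```

Emit:
carry_out([
  [-0.3, -0.4, 0, 0],
  [-0.6, -0.79, 0, 0],
  [-0.6, -0.79, 0, 0],
  [-0.6, -0.79, 0, 0],
  [-0.6, -0.79, 0, 0],
  [-0.6, -0.79, 0, 0],
  [-0.6, -0.79, 0, 0],
  [-0.6, -0.79, 0, 0],
  [-0.6, -0.79, 0, 0],
  [-0.6, -0.79, 0, 0],
  [-0.6, -0.79, 0, 0],
  [-0.6, -0.79, 0, 0],
  [-0.6, -0.79, 0, 0],
  [-0.6, -0.79, 0, 0],
  [0, 0, 0, -0.8],
  [0, 0, 0, -0.8],
  [0, 0, 0, 0],
  [0, 0, 0, 0],
], gripper=0.35)

```text
clock: 13.1
eef_pos: [0.4501, 0.1819, 0.1919]
tool_rot: [-3.141, -0.06, -0.0]
wrist_force: [-0.1, -0.2, -0.2]
finger_gap: 0.653
gripper_force: 0.0
```

```bash
python3 - <<'E'
from h import *
np.set_printoptions(precision=4,suppress=True)
go(.4510,.1825,.082,2.7)
b=grab('side','side4');a=grab('top','top4')
f=lambda i,u,v,w:cv2.resize(i['img'][v:v+100,u:u+w,::-1],None,fx=5,fy=5,interpolation=cv2.INTER_CUBIC)
cv2.imwrite('pics/c7.png',np.hstack([f(b,295,115,80),f(a,345,160,80)]))
print('pred head-top px',proj(b,[.6238,-.1037,.109]),proj(a,[.6238,-.1037,.109]))
E
```

```text
t 13.1 at [0.4501 0.1819 0.1919] yaw 2.2 tilt 0.01 gap 0.653 F [-0.1 -0.2 -0.2] 0.0
units [ 0.04 -0.02  4.4 ] turn -0.1
pred head-top px [[324.9401 153.0943]] [[375.8498 192.4977]]
```

View pics/c7.png

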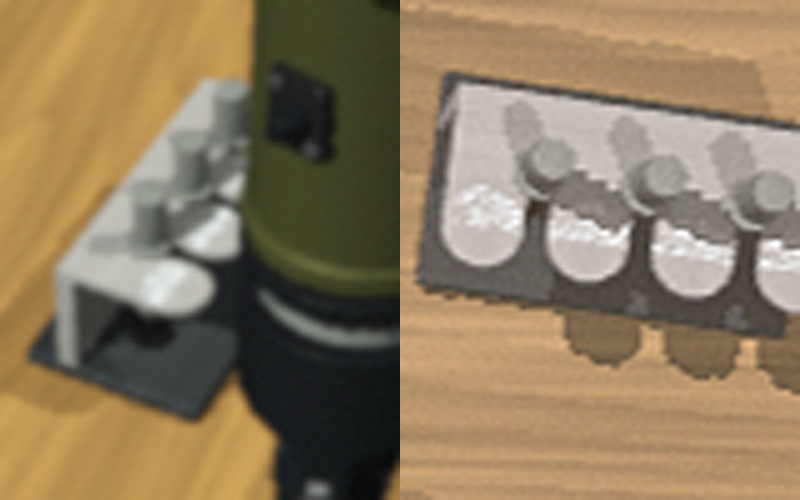

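The pin is parked in line with the spares: head at top (374.5,191.5) and side (325,152), matching the prediction. Next, down onto the grip.

Emit:
carry_out([
  [0.04, 0, 0.8, -0.1],
  [0, 0, 0.8, 0],
  [0, 0, 0.8, 0],
  [0, 0, 0.8, 0],
  [0, 0, 0.8, 0],
  [0, 0, 0.6, 0],
  [0, 0, 0.27, 0],
  [0, 0, 0, 0],
])

```text
clock: 13.87
eef_pos: [0.4506, 0.1811, 0.0686]
tool_rot: [3.14, 0.074, -0.005]
wrist_force: [-0.4, -0.4, 0.1]
finger_gap: 0.649
gripper_force: 0.0
```

Emit:
carry_out([
  [0, 0, 0, 0],
  [0, 0, 0, 0],
  [0, 0, 0, 0],
  [0, 0, 0, 0],
  [0, 0, 0, 0],
  [0, 0, 0, 0],
  [0, 0, 0, 0],
], gripper=1, newtons=30)

```text
clock: 14.45
eef_pos: [0.4526, 0.182, 0.0711]
tool_rot: [-3.14, -0.077, -0.004]
wrist_force: [-0.2, 1.1, 6.9]
finger_gap: 0.275
gripper_force: 31.2
```

```bash
python3 - <<'E'
from h import *
# chords about the hub; turning first then half-chord: units per 4-deg row at radius r
h=np.array([.5905,.1892]); go(*(h+.14*np.array([-np.cos(np.radians(43.8)),-np.sin(np.radians(43.8))])),.07,43.8)
s=env.read_state()['eef_pos'][:2]-h; r=np.hypot(*s); print('r',r,'ang',np.degrees(np.arctan2(-s[1],-s[0])),'chord units 4deg',2*r*np.sin(np.radians(2))/.025,'sag',r*(1-np.cos(np.radians(4)))/.025)
E
```

```text
t 14.45 at [0.4526 0.182  0.0711] yaw 2.8 tilt 0.15 gap 0.275 F [-0.2  1.1  6.9] 31.23942196369171
units [1.3  3.66 0.05] turn -8.2
r 0.1380738544463948 ang 2.975947465127473 chord units 4deg 0.3854966422362843 sag 0.013453638794550677
```

Emit:
carry_out([
  [0.014, 0.395, 0, -0.82],
  [0.014, 0.395, 0, -0.82],
  [0.014, 0.395, 0, -0.82],
  [0.014, 0.395, 0, -0.82],
  [0.014, 0.395, 0, -0.82],
  [0, 0, 0, 0],
])

```text
clock: 14.95
eef_pos: [0.4645, 0.1334, 0.0711]
tool_rot: [-3.076, -0.637, -0.005]
wrist_force: [-0.6, 3.1, 6.0]
finger_gap: 0.271
gripper_force: 32.5
```

Emit:
carry_out([
  [0.014, 0.395, 0, -0.82],
  [0.014, 0.395, 0, -0.82],
  [0.014, 0.395, 0, -0.82],
  [0.014, 0.395, 0, -0.82],
  [0.014, 0.395, 0, -0.82],
  [0, 0, 0, 0],
  [0, 0, 0, 0],
  [0, 0, 0, 0],
])

```text
clock: 15.62
eef_pos: [0.4915, 0.0935, 0.0711]
tool_rot: [2.916, 1.169, 0.006]
wrist_force: [1.9, 2.7, 5.9]
finger_gap: 0.278
gripper_force: 31.4
```

```bash
python3 - <<'E'
from h import *
h=np.array([.5905,.1892]); go(*(h+.138*np.array([-np.cos(np.radians(43.8)),-np.sin(np.radians(43.8))])),.07,43.8)
s=env.read_state()['eef_pos'][:2]-h; r=np.hypot(*s); print('r',r,'ang',np.degrees(np.arctan2(-s[1],-s[0])))
E
```

```text
t 15.6167 at [0.4915 0.0935 0.0711] yaw 43.71 tilt 0.21 gap 0.278 F [1.9 2.7 5.9] 31.3530170917511
units [-0.01 -0.02  0.05] turn -0.02
r 0.13770732245820036 ang 44.03662505702283
```

The lever is at 44°. I'll release, lift, move off and verify.

Emit:
carry_out([
  [0, 0, 0, 0],
  [0, 0, 0, 0],
  [0, 0, 0, 0],
  [0, 0, 0, 0],
  [0, 0, 0, 0],
], gripper=0.45)

```text
clock: 16.03
eef_pos: [0.4894, 0.0928, 0.0698]
tool_rot: [-2.915, -1.171, 0.001]
wrist_force: [0.5, -0.2, -0.1]
finger_gap: 0.548
gripper_force: 0.0
```

Emit:
carry_out([
  [0, 0, -0.3, 0],
  [0, 0, -0.8, 0],
  [0, 0, -0.8, 0],
  [0, 0, -0.8, 0],
  [0, 0, -0.8, 0],
  [0, 0, -0.8, 0],
  [0, 0, -0.8, 0],
  [0, 0.9, 0, 0],
  [0, 0.9, 0, 0],
  [0, 0.9, 0, 0],
  [0, 0.9, 0, 0],
  [0, 0.9, 0, 0],
  [0, 0.9, 0, 0],
  [-0.7, 0.7, 0, 0],
  [-0.7, 0.7, 0, 0],
  [-0.7, 0.7, 0, 0],
  [-0.7, 0.7, 0, 0],
  [-0.7, 0.7, 0, 0],
  [-0.7, 0.7, 0, 0],
  [0, 0, 0, 0],
])

```text
clock: 17.7
eef_pos: [0.5801, -0.1577, 0.198]
tool_rot: [2.914, 1.165, -0.001]
wrist_force: [0.1, 1.1, -0.2]
finger_gap: 0.55
gripper_force: 0.0
```

```bash
python3 - <<'E'
from h import *
np.set_printoptions(precision=4,suppress=True)
go(.45,-.2,.2)
a=grab('top','top5')
h=np.array([.5905,.1892])
g=cv2.cvtColor(a['img'],cv2.COLOR_RGB2GRAY)[225:300,225:310]
m=(g<50).astype(np.uint8); n,l,s,c=cv2.connectedComponentsWithStats(m)
for k in range(1,n):
    if s[k,4]>100:
        p=onz(a,*(c[k]+[225,225]),.098)[:2]-h; print(s[k],np.hypot(*p),np.degrees(np.arctan2(-p[1],-p[0])))
cv2.imwrite('pics/c8.png',cv2.resize(a['img'][170:310,200:330,::-1],None,fx=4,fy=4,interpolation=cv2.INTER_CUBIC))
E
```

```text
t 17.7 at [ 0.5801 -0.1577  0.198 ] yaw 43.58 tilt 0.17 gap 0.55 F [ 0.1  1.1 -0.2] 0.0
units [-4.94 -2.36 -0.08] turn None
```

View pics/c8.png

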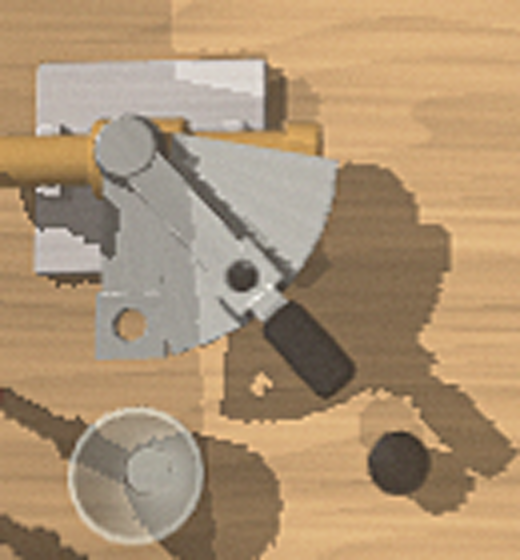

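The picture shows the lever lying over the pointer, grip centre at top (277.5,257.5), with the cross-piece's corner just showing at (279,237). I'll check the angle numerically with the same camera.

```bash
python3 - <<'E'
from h import *
np.set_printoptions(precision=4,suppress=True)
h=np.array([.5905,.1892]); A=lambda p:(np.hypot(*p),np.degrees(np.arctan2(-p[1],-p[0])))
a=load('top5'); o=load('top0')
g=cv2.cvtColor(a['img'],cv2.COLOR_RGB2GRAY)
m=np.zeros_like(g); m[240:275,260:292]=(g[240:275,260:292]<62)
n,l,s,c=cv2.connectedComponentsWithStats(m); k=1+np.argmax(s[1:,4])
r=cv2.minAreaRect(np.argwhere(l==k)[:,::-1].astype(np.float32)); print(s[k],r)
print('grip',A(onz(a,*c[k],.098)[:2]-h))
bx=cv2.boxPoints(r); w=[onz(a,*q,.098)[:2] for q in bx]; print('grip edges',[A(w[i]-w[(i+1)%4])for i in range(4)])
g=cv2.cvtColor(o['img'],cv2.COLOR_RGB2GRAY); m=np.zeros_like(g); m[236:254,252:275]=(g[236:254,252:275]<100)
hs=cv2.cvtColor(o['img'],cv2.COLOR_RGB2HSV); m[hs[:,:,1]>60]=0
n,l,s,c=cv2.connectedComponentsWithStats(m); k=1+np.argmax(s[1:,4]); print(s[k],'ptr head',c[k],A(onz(o,*c[k],.073)[:2]-h))
r=cv2.minAreaRect(np.argwhere(l==k)[:,::-1].astype(np.float32)); bx=cv2.boxPoints(r)
w=[onz(o,*q,.073)[:2] for q in bx]; print('ctr',A(onz(o,*r[0],.073)[:2]-h),'ptr edges',[A(w[i]-w[(i+1)%4])for i in range(4)])
E
```

```text
[279 252   9  17  26] ((283.0, 260.0), (16.0, 8.0), 90.0)
grip (np.float64(0.15360868312460346), np.float64(45.8539040388299))
grip edges [(np.float64(0.015875479098788302), np.float64(-88.74855501739668)), (np.float64(0.031340465315483505), np.float64(-178.19878449556535)), (np.float64(0.015778112876233607), np.float64(91.19579783466415)), (np.float64(0.03132622800712882), np.float64(1.979573294487865))]
[255 236  18  16 168] ptr head [262.4762 242.0774] (np.float64(0.09524069473645767), np.float64(42.76610642114481))
ctr (np.float64(0.09123308217474736), np.float64(43.34537582115746)) ptr edges [(np.float64(0.03316385538435008), np.float64(-47.551950428738074)), (np.float64(0.03131129663207256), np.float64(-137.52046114195335)), (np.float64(0.03303028651836886), np.float64(132.18629829929353)), (np.float64(0.031160762610705158), np.float64(42.725920986234726))]
```

The pointer is at 43–44° and the lever at about 44°, from the gripper pose while it held the lever. The camera mask for the lever's grip was too patchy to use. That is well inside the 5° tolerance, and the arm is clear of everything, so I'm handing in.

```bash
python3 -c "
from plant import env
print(env.finish_job())"
```

```text
the job is handed in; nothing more can be done
None
```

I parked the pin fully home in the empty notch, set the lever within about 1° of the pointer, left everything else alone, and handed the job in at about 18 s; no verdict came back.

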